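# Set out the weighing kit: weights, dish, carton and bottle

### The job

Set out the weighing kit: first lay the red-and-white carton flat, midway on the straight line between the wooden weight block and the white timer, then put the covered dish on top of it, in the middle. Stand the brass-coloured weight on the largest ring of the block and the steel weight to the right of it, on the middle ring, and stand the brown bottle straight in front of the timer (on its button side, in line with its middle), centre to centre 7.5 cm. Leave the glue stick, the yellow note pad and the white bottle as they stand.

Things in the scene. Friction and masses are not known exactly. Their poses are not given: they have to be found in the camera images.
- weight_block: wooden block, 46 (x) x 118 (y) x 18 mm high, fixed, three rings drawn flat on top. Origin: centre of underside; y along its length to the left as the robot sees it (within 0.1 rad of world +y). Ring centres at x = 0, y = +38 (left, largest, 38 mm wide), -4 (middle, 30 mm), -39 (right, 24 mm), z = 18 mm. The timer is 260 mm away on the line of this y axis, at either end
- timer: white kitchen timer lying flat, 62 x 62 x 22 mm, fixed to the table: grey display at its back edge, one red and two grey buttons in front. Origin: centre of its underside. Its -x axis points straight out of its front (button) side, towards the robot (+x within 0.35 rad of world +x), z up
- carton: flat carton, red and white, 96 (x) x 62 (y) x 18 mm high, 0.1 to 0.16 kg, loose. Origin: centre of its underside; x along its long side, z up. Grip it across the 62 mm
- dish: round covered clear-white dish, 60 mm across, 13 mm high, loose, about 40 g. Origin: centre of its underside, z up
- brass_weight: brass-coloured (yellow) check weight, upright: body 32 mm across and 37 mm high with a 20 mm knob on top, 49 mm in all, about 0.2 kg, loose. Origin: centre of its underside, z up
- steel_weight: grey steel check weight, upright: body 26 mm across and 29 mm high with a 16 mm knob on top, 39 mm in all, about 0.1 kg, loose. Origin: centre of its underside, z up
- brown_bottle: brown glass bottle with a black cap, upright, 32 mm across, 85 mm high, about 0.14 kg, loose. Origin: centre of its underside, z up
- glue_stick: bystander: glue stick, blue and yellow, upright, 26 mm across, 84 mm high, loose. Origin: centre of its underside. To be left alone
- sticky_pad: bystander: yellow pad of notes, 75 x 75 x 21 mm, loose. Origin: centre of its underside. To be left alone
- white_bottle: bystander: white bottle with a blue cap, upright, 33 mm across, 66 mm high, loose. Origin: centre of its underside. To be left alone
Not all that is in view belongs to the job. Leave any green look-alike of the steel_weight alone.

How it is judged:
On the way, in this order (a step that is already met when the one before it is completed fails the run):
1. the carton lies midway between the block and the timer, let go (x of carton in the frame of weight_block between -0.015 and 0.015 m and horizontal distance between carton and weight_block below 0.145 m and horizontal distance between carton and timer below 0.145 m and height (world z) of carton below 0.006 m and angle between carton's own z axis and vertical below 0.12 rad and contact force between carton and the fingers below 0.1 N), for 0.2 s.
2. the dish lies on the middle of the carton, let go, the carton still in its place (x of carton in the frame of weight_block between -0.015 and 0.015 m and horizontal distance between carton and weight_block below 0.145 m and horizontal distance between carton and timer below 0.145 m and height (world z) of carton below 0.006 m and angle between each of carton, dish's own z axis and vertical below 0.12 rad and horizontal distance between dish and carton below 0.012 m and z of dish in the frame of carton between 0.012 and 0.024 m and contact force between dish and the fingers below 0.1 N), for 0.2 s.
At the end, for the whole second after the job is handed in: Carton flat within 15 mm of midway on the line block to timer; dish on it within 12 mm of its centre; brass weight within 10 mm of the large ring centre, steel within 10 mm of the middle ring, on the block; bottle upright 60 to 90 mm in front of the timer, 15 mm sideways; all released, at rest (x of carton in the frame of weight_block between -0.015 and 0.015 m and horizontal distance between carton and weight_block below 0.145 m and horizontal distance between carton and timer below 0.145 m and height (world z) of each of carton, brown_bottle below 0.006 m and angle between each of carton, carton, dish, dish, brass_weight, steel_weight, brown_bottle's own z axis and vertical below 0.12 rad and linear speed of each of carton, dish, brass_weight, steel_weight, brown_bottle below 0.02 m/s and angular speed of each of carton, dish, brass_weight, steel_weight, brown_bottle below 0.2 rad/s and horizontal distance between dish and carton below 0.012 m and z of dish in the frame of carton between 0.012 and 0.024 m and x of brass_weight in the frame of weight_block between -0.01 and 0.01 m and y of brass_weight in the frame of weight_block between 0.028 and 0.048 m and z of brass_weight in the frame of weight_block between 0.012 and 0.024 m and x of steel_weight in the frame of weight_block between -0.01 and 0.01 m and y of steel_weight in the frame of weight_block between -0.014 and 0.006 m and z of steel_weight in the frame of weight_block between 0.012 and 0.024 m and x of brown_bottle in the frame of timer between -0.09 and -0.06 m and y of brown_bottle in the frame of timer between -0.015 and 0.015 m); the robot touches nothing.
It fails at once if the glue stick, note pad or white bottle is shifted by more than 20 mm (distance of any of glue_stick, sticky_pad, white_bottle from where it was at the start of the episode above 0.02 m).
It fails at once if the glue stick or the white bottle is tipped (angle between any of glue_stick, white_bottle's own z axis and vertical above 0.5 rad).
It also fails if it takes over 128 s, if anything falls off the work surface, if the arm or the gripper's body presses on something with over 40 N, if the wrist force passes 120 N, or if a joint passes its speed limit or range.

### The arm

A 6-joint arm with a two-finger parallel gripper is mounted at the origin on the work surface; the furniture and walls round the work are solid. World frame = base frame: x ahead of the robot, y to its left, z up, the work surface at z = 0. Lengths are in m, angles in rad, forces in N, time in s.
With the tool pointing down it reaches from about 0.325 to 0.925 m from the base axis. Payload 3.1 kg.
Tool frame: the origin (TCP) lies on the centre line of the jaws, within the pads' length; the fingertips stand 8 mm ahead of it and the grasp point (between the pads) lies 11 mm behind it; z points along the fingers, y is the line along which they close (so a half turn about z gives the same grasp; the last joint's range is limited). The gripper opens to 85 mm and grips with 20 to 120 N. Pads are 22 mm wide; open, the fingers measure 114 mm over their backs; the gripper's body (76 mm by 85 mm) begins 54 mm behind the grasp point. The pads swing forward as they close: fully open they stand 13 mm farther back than shut.
Start: joints at [1.198, 0.217, 1.613, -0, 1.311, -0.112], TCP at [0.161, 0.604, 0.239] pointing down, gripper open.
Joint ranges: [-2.75, 2.75], [-0.78, 2.1], [0.31, 2.55], [-1.13, 4.27], [0.13, 2.63], [-2.58, 2.58]. Speed limits (rad/s): [2.79, 2.79, 3.14, 3.14, 3.14, 3.14].

### API

Orientations are given as [roll, pitch, yaw] about the fixed x, y, z axes, in that order (R = Rz(yaw) Ry(pitch) Rx(roll)).
In Python, from station import r gives the robot as it stands. Calls block until the motion is done:
- r.move_ptp(position, orientation): joint-space move of the TCP to a pose.
- r.line_to(position, max_speed=0.15, orientation=None, stop_force=None): straight line of the TCP; orientation=None keeps the orientation; max_speed is the mean speed in m/s. With stop_force (N) it stops when the force on the tool has changed by that much, and returns True; else False.
- r.set_joints(angles): joint-space move.
- r.gripper_to(opening, newtons=None): opening from 0.0 (shut) to 1.0 (fully open); newtons is the grip in N (None keeps the last); returns when the fingers have stopped.
- r.hold(seconds).
- r.solve_ik(position, orientation): joint angles nearest the present ones, or None.
- r.state(): the state.
- r.grab_frame(name): name is "scene" or "top"; returns (picture, depth): 480x640x3 uint8, blue, green, red; 480x640 float32, m along the optical axis (not along the pixel's ray), 0 where there is no reading.
- r.get_calibration(name): a dict with "intrinsics" (3x3 intrinsics, pixels), "R" (3x3) and "t" (3): a world point X has camera coordinates R X + t. Camera axes: x right, y down, z forward; pixel columns grow to the right and rows downward; lengths in m; the calibration is good to about 2 mm. A picture is of the moment at which its call begins. get_calibration takes no time and is no camera call.
A pose or a line that the arm cannot do raises r.MotionError and nothing moves.
- r.job_done(): hands the job in; it is judged then, once.
The state is a dict: "t": time; "joints": joint angles; "joint_velocities": joint speeds; "joint_torque": joint torques, N m; "position": TCP position; "eef_rot": TCP orientation; "contact_force": force on the tool from outside, world axes, zero at the start; "moment": the same for the moment, N m; "grip_width": opening from 0.0 (shut) to 1.0 (fully open); "finger_force": force on a finger pad.
Only numpy, scipy, OpenCV 4.12 (cv2) and the standard library are available. Lean on these libraries where they do the work, as an engineer would, in place of code of your own. Each camera call takes 0.05 s, during which the arm holds its last target. There are 200 camera calls.

## Working session

There is one attempt and no reset: what is moved stays moved. The work goes in short steps, each a Python script; the robot and the scene stay as the last script left them, time stands still between calls to the robot, and variables do not carry over. Pictures are saved under pics/ and viewed, at most 14 in all, crops included, and the job is handed in when it is done.

```bash
ls; mkdir -p pics
python3 - <<'E'
from station import r
import cv2,numpy as np
for n in("scene","top"):
    p,d=r.grab_frame(n); cv2.imwrite(f"pics/{n}0.png",p); np.save(f"pics/{n}0.npy",d)
    c=r.get_calibration(n); print(n,c["intrinsics"],c["R"],c["t"])
s=r.state(); print(s)
E
```

```text
pics
scene [[460.58026767   0.         321.9406244 ]
 [  0.         460.58026767 235.28545276]
 [  0.           0.           1.        ]] [[ 0.52516916 -0.85096734  0.00720753]
 [-0.44732454 -0.28324877 -0.84833418]
 [ 0.7239462   0.44229484 -0.52941209]] [-0.25817833  0.26451421  0.58756398]
top [[478.4889417    0.         321.28546853]
 [  0.         478.4889417  236.59951775]
 [  0.           0.           1.        ]] [[-0.00508952 -0.99991655  0.01187352]
 [-0.9916354   0.00351529 -0.1290228 ]
 [ 0.1289703  -0.01243087 -0.99157054]] [-0.01580776  0.52457892  1.03522444]
{'t': 0.1, 'joints': array([ 1.19778219e+00,  2.17708665e-01,  1.61476588e+00, -9.27970509e-06,
        1.31129895e+00, -1.12211665e-01]), 'joint_velocities': array([ 0.00156622, -0.00251304, -0.00276582,  0.00233242,  0.00163043,
        0.0012971 ]), 'joint_torque': array([-1.10832214e-03, -3.98081553e+01, -3.04966557e+01, -1.87749597e-04,
        4.15190152e-03, -8.64609120e-06]), 'position': array([0.16088735, 0.60320123, 0.23808432]), 'eef_rot': array([-3.13942452e+00, -2.35295128e-04,  2.88079232e+00]), 'contact_force': array([ 0.00872293, -0.12800743, -0.07075351]), 'moment': array([ 0.01655099, -0.04057304, -0.02938916]), 'finger_force': 0.0, 'grip_width': 0.9984574903983241}
```

View pics/scene0.png

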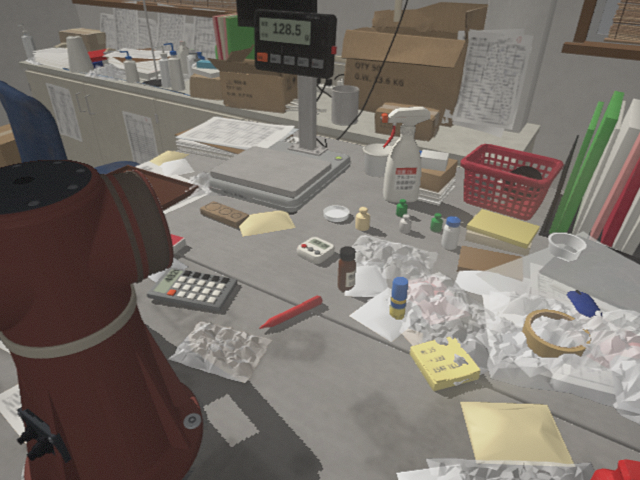

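View pics/top0.png

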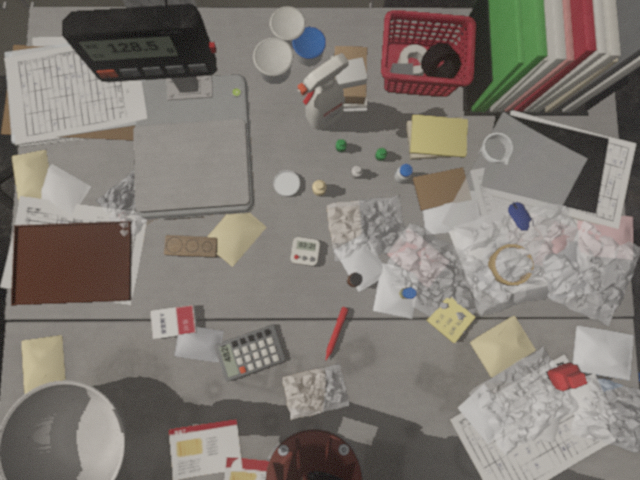

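The top picture shows these things:
- block (190,246), timer (305,251), brown bottle (355,280), dish (287,183), brass weight (319,187)
- **steel weight:** the candidates are grey (357,172), green (341,145) and green (381,154). Grey is the steel one.
- **carton:** the candidates are (174,322), about 43x28 px, and the larger sheets (205,450) and (245,470). The 96x62 mm size fits (174,322).

I'll confirm both in one crop and measure.

```bash
cat > h.py <<'E'
from station import r
import cv2,numpy as np
def cloud(name="top",frame=None):
    p,d=frame or r.grab_frame(name); c=r.get_calibration(name); K=c["intrinsics"]
    v,u=np.mgrid[:480,:640]
    C=np.stack([(u-K[0,2])*d/K[0,0],(v-K[1,2])*d/K[1,1],d],-1)
    W=(C-c["t"])@c["R"]; W[d==0]=np.nan
    return p,W
def pix(X,name="top"):
    c=r.get_calibration(name); x=c["intrinsics"]@(c["R"]@np.asarray(X)+c["t"]); return x[:2]/x[2]
def pts(W,u,v,rad,zlo,zhi):
    w=W[max(v-rad,0):v+rad+1,max(u-rad,0):u+rad+1]; m=(w[...,2]>zlo)&(w[...,2]<zhi)
    n,l,st,ce=cv2.connectedComponentsWithStats(m.astype(np.uint8))
    if n<2: return np.zeros((0,3))
    k=1+np.argmax(st[1:,4]); return w[l==k]
def rect(P):
    (c,s,a)=cv2.minAreaRect(P[:,:2].astype(np.float32)); return np.round(c,4),np.round(s,4),round(a,1)
E
python3 - <<'E'
from h import *
p,W=cloud()
np.set_printoptions(precision=4,suppress=True)
for n,u,v,rad,zl,zh in [("block",190,246,32,.011,.03),("timer",305,251,20,.012,.035),("carton",174,322,28,.010,.03),("dish",287,183,18,.007,.03),
 ("brass",319,187,14,.012,.08),("steel",357,172,12,.012,.08),("g1",341,145,12,.012,.08),("g2",381,154,12,.012,.08),("brown",355,280,14,.06,.1),("white",405,172,16,.02,.1),("glue",408,294,14,.06,.1),("pad",452,320,32,.012,.04),("calc",253,352,45,.006,.06),("paper",270,389,45,-.01,.1),("crumple",362,225,40,-.01,.1),("note",238,238,30,-.01,.02),("scale",190,180,30,.0,.1),("spray",322,95,30,.05,.4)]:
    P=pts(W,u,v,rad,zl,zh)
    print(n,len(P), *(rect(P)if len(P)else()),"z",np.percentile(P[:,2],[5,50,98])if len(P)else"",
      "top",P[P[:,2]>np.percentile(P[:,2],98)-.006].mean(0) if len(P) else "")
a=cv2.resize(p[130:330,140:460],None,fx=2.5,fy=2.5,interpolation=cv2.INTER_CUBIC);cv2.imwrite("pics/crop1.png",a)
E
```

```text
block 1124 [0.5136 0.2724] [0.0621 0.1316] 1.0 z [0.013  0.0172 0.0214] top [0.5077 0.2774 0.018 ]
timer 714 [0.4947 0.0185] [0.0619 0.0621] 81.6 z [0.0138 0.0175 0.0223] top [0.4941 0.0182 0.0186]
carton 1554 [0.3199 0.3021] [0.1021 0.1074] 7.8 z [0.0119 0.017  0.0215] top [0.3364 0.3075 0.0181]
dish 527 [0.6537 0.0615] [0.0599 0.058 ] 0.0 z [0.0088 0.0123 0.017 ] top [0.6532 0.0617 0.0133]
brass 172 [ 0.6399 -0.0146] [0.031  0.0298] 1.5 z [0.0193 0.0325 0.0509] top [ 0.6401 -0.0139  0.0481]
steel 107 [ 0.6787 -0.1012] [0.0233 0.0268] 88.4 z [0.0156 0.0258 0.0419] top [ 0.6785 -0.1011  0.0385]
g1 109 [ 0.741  -0.0651] [0.0248 0.0238] 80.9 z [0.0168 0.0264 0.041 ] top [ 0.7419 -0.0658  0.0385]
g2 108 [ 0.7192 -0.1573] [0.0238 0.0231] 63.0 z [0.0171 0.026  0.042 ] top [ 0.7202 -0.1584  0.039 ]
brown 163 [ 0.4278 -0.0906] [0.0288 0.0282] 63.0 z [0.061  0.084  0.0882] top [ 0.4288 -0.0905  0.0849]
white 228 [ 0.6678 -0.2052] [0.0319 0.0289] 79.2 z [0.0262 0.0628 0.069 ] top [ 0.6699 -0.2056  0.066 ]
glue 139 [ 0.399  -0.2045] [0.0256 0.0232] 89.8 z [0.0655 0.0826 0.087 ] top [ 0.3992 -0.2045  0.0835]
pad 2174 [ 0.3497 -0.3112] [0.1455 0.1192] 89.7 z [0.0132 0.0183 0.0309] top [ 0.3865 -0.3304  0.0288]
calc 2708 [0.2825 0.1565] [0.1193 0.1629] 17.9 z [0.0084 0.0142 0.0197] top [0.2665 0.1548 0.0162]
paper 8249 [0.1908 0.0971] [0.2001 0.1965] 89.8 z [-0.0034  0.0011  0.02  ] top [0.228  0.1059 0.0171]
crumple 6533 [ 0.5566 -0.1142] [0.1886 0.1899] 89.9 z [-0.0025  0.01    0.031 ] top [ 0.5518 -0.1194  0.0302]
note 3403 [0.5265 0.1741] [0.1404 0.1405] 0.5 z [-0.0032  0.0047  0.0183] top [0.5288 0.1899 0.0151]
scale 3699 [0.6492 0.27  ] [0.1352 0.134 ] 1.4 z [0.0627 0.0671 0.0711] top [0.6495 0.2701 0.0677]
spray 2308 [ 0.8285 -0.0417] [0.0602 0.1538] 45.1 z [0.0654 0.1363 0.2284] top [ 0.818  -0.0213  0.2264]
```

View pics/crop1.png

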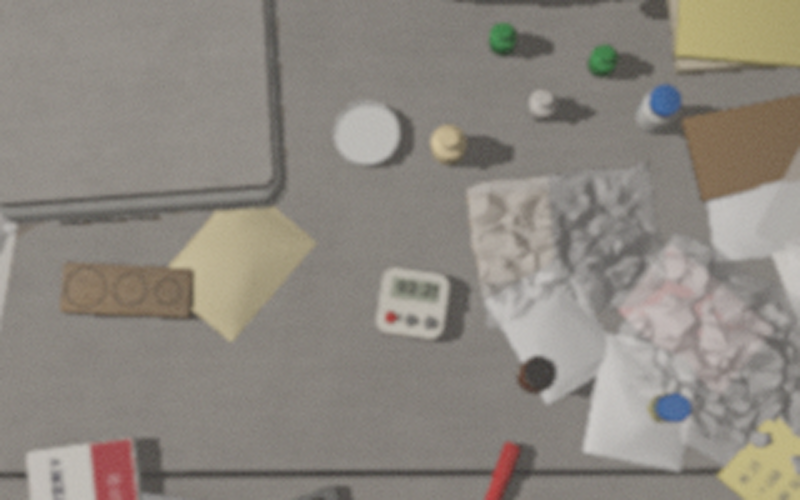

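Grey weight at crop (541,103) is the steel one, and the two green knobs, (503,38) and (602,60), stay where they are. The carton is the real box at crop (85,470). Next I'll refine the block, timer and carton and check clearances.

```bash
cat > m.py <<'E'
from h import *
np.set_printoptions(precision=4,suppress=True)
F=[r.grab_frame("top") for _ in range(6)]
D=np.median([f[1] for f in F],0); p,W=cloud(frame=(F[0][0],D)); np.save("pics/W.npy",W)
hsv=cv2.cvtColor(p,cv2.COLOR_BGR2HSV)
for n,u,v,a,b in [("block",190,246,30,20),("timer",305,251,20,20),("carton",174,322,27,22),("dish",287,183,18,18)]:
    S=np.s_[v-b:v+b+1,u-a:u+a+1]; w=W[S]; h={"block":.018,"timer":.02,"carton":.018,"dish":.013}[n]
    m=(abs(w[...,2]-h)<.0055).astype(np.uint8); m=cv2.morphologyEx(m,cv2.MORPH_OPEN,np.ones((3,3)))
    q,l,st,_=cv2.connectedComponentsWithStats(m); P=w[l==1+np.argmax(st[1:,4])]
    print(n,len(P),rect(P),P.mean(0))
for n,(u,v) in dict(env=(240,235),env2=(250,225),mid=(247,248),tab=(270,270),sheet=(205,345)).items(): print(n,np.nanmean(W[v-3:v+4,u-3:u+4],(0,1)))
s=W[195:225,140:255].reshape(-1,3); s=s[s[:,2]>.03]; print("scale min x",s[:,0].min(),"y",s[:,1].min())
s=W[265:300,10:140].reshape(-1,3);print("tray",np.nanpercentile(s[:,2],[5,50,98]))
a=cv2.resize(p[220:350,130:330],None,fx=4,fy=4,interpolation=cv2.INTER_CUBIC);cv2.imwrite("pics/crop2.png",a)
E
python3 m.py
```

```text
block 1064 (array([0.5078, 0.2781]), array([0.1184, 0.046 ]), 87.2) [0.5074 0.2773 0.0173]
timer 690 (array([0.4945, 0.0188]), array([0.0604, 0.0613]), 81.1) [0.4944 0.0185 0.0177]
carton 1347 (array([0.3264, 0.3043]), array([0.0886, 0.1039]), 7.6) [0.3358 0.3058 0.0174]
dish 535 (array([0.654 , 0.0615]), array([0.0579, 0.0596]), 89.5) [0.6537 0.0616 0.0124]
env [0.5313 0.1663 0.015 ]
env2 [0.5548 0.1445 0.0113]
mid [0.5028 0.1516 0.0035]
tab [ 0.4525  0.099  -0.0007]
sheet [0.2868 0.2397 0.0128]
scale min x 0.5660154222920456 y 0.1334646294679217
tray [0.0059 0.0118 0.023 ]
```

View pics/crop2.png

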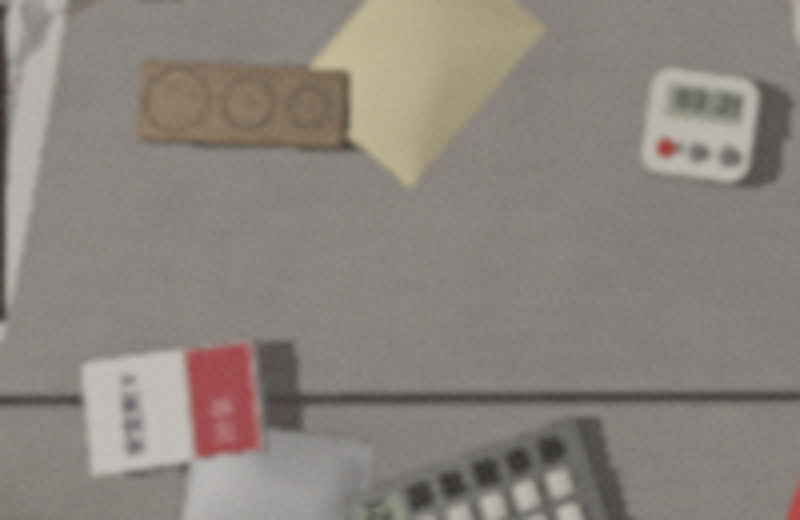

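```bash
cat >> h.py <<'E'
import time
pi=np.pi
BLK=np.array([.5078,.2781]); YB=-.051; TIM=np.array([.4945,.0187]); YT=-.15
def rot(a): return np.array([[np.cos(a),-np.sin(a)],[np.sin(a),np.cos(a)]])
MID=(BLK+TIM)/2
def ori(phi,xy,z=.15):
    "tool down, jaws closing along world angle phi; picks the turn with small joint 6"
    c=[]
    for k in(-1,0,1):
        o=[pi,0,phi+pi/2+k*pi]; q=r.solve_ik([*xy,z],o)
        if q is not None: c.append((abs(q[5]),o))
    return min(c,key=lambda e:e[0])[1]
def st(msg=""):
    s=r.state(); print(msg,"t%.1f"%s["t"],"pos",s["position"].round(4),"F",s["contact_force"].round(1),"w%.3f"%s["grip_width"],"ff%.1f"%s["finger_force"]); return s
E
python3 - <<'E'
from h import *
c=r.get_calibration("top")
def px2w(u,v,z):
    d=c["R"].T@np.linalg.solve(c["intrinsics"],[u,v,1]); C=-c["R"].T@c["t"]; return (C+d*(z-C[2])/d[2])[:2]
Q=np.array([px2w(u,v,.018) for u,v in[(150.5,310.5),(193,305.5),(195.5,332.5),(153.2,338.5)]])
print(Q,Q.mean(0)); e=(Q[0]+Q[3]-Q[1]-Q[2])/2; ca=np.arctan2(e[1],e[0]); print("long",np.linalg.norm(e),ca,"short",np.linalg.norm(Q[0]+Q[1]-Q[2]-Q[3])/2)
ctr=Q.mean(0); g=ctr+.012*np.array([np.cos(ca),np.sin(ca)])
phi=ca-pi/2; o=ori(phi,g); print(g,phi,o)
np.save("carton.npy",[*ctr,ca])
r.move_ptp([*g,.12],o); r.gripper_to(.9,30); st("above")
print(r.line_to([*g,.03],.15),r.line_to([*g,-.004],.03,stop_force=4)); st("touch")
E
```

```text
[[0.36289543 0.36082201]
 [0.3733658  0.26731127]
 [0.3144153  0.26008587]
 [0.30199629 0.35242926]] [0.3381682 0.3101621]
long 0.09362916334114657 1.6933369754069525 short 0.06043149475883794
[0.33670139 0.32207212] 0.12254064861205594 [3.141592653589793, 0, np.float64(1.6933369754069525)]
above t2.0 pos [0.3367 0.3229 0.1204] F [-0.4 -0.7  0.8] w0.901 ff0.0
False True
touch t3.8 pos [ 0.3364  0.3218 -0.0019] F [-1.5 -1.   3.5] w0.901 ff2.4
```

Run:
```python
from h import *
cx,cy,ca=np.load("carton.npy")
x,y=r.state()["position"][:2]
r.line_to([x,y,.0035],.05); r.gripper_to(0.5,35); st("grip")
r.line_to([x,y,.10],.15); s=st("lift")
off=np.array([x,y])-[cx,cy]
# target long axis along the block->timer line
tl=pi/2+YB; d=tl-ca; g=MID+rot(d)@off; o=ori(tl-pi/2,g); print(g,o)
r.move_ptp([*g,.10],o)
r.line_to([*g,.025],.15); print(r.line_to([*g,.0],.025,stop_force=4)); st("down")
p,_=r.grab_frame("scene"); cv2.imwrite("pics/s1.png",cv2.resize(p[150:330,140:460],None,fx=2.5,fy=2.5))
```

```text
grip t4.3 pos [0.3365 0.3219 0.0037] F [-1.9 -0.7  3.2] w0.721 ff38.7
lift t5.1 pos [0.3355 0.3212 0.099 ] F [-0.2  0.5 -1. ] w0.719 ff38.2
[0.50141374 0.16018926] [3.141592653589793, 0, 1.5197963267948966]
True
down t7.5 pos [0.5011 0.1601 0.0037] F [-1.1  0.5  3.9] w0.716 ff38.9
```

View pics/s1.png

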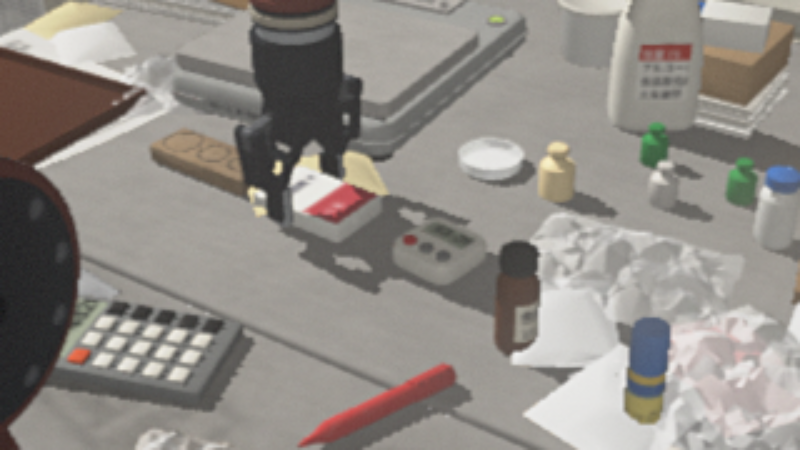

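The carton touched at z = 0.0037, the same height it was gripped at, so it lies flat on the table midway. Release it, then go to the dish.

Run:
```python
from h import *
x,y,z=r.state()["position"]
r.gripper_to(.86,30); st("rel"); r.line_to([x,y,.12],.2)
g=np.array([.654,.0617]); o=ori(0,g); r.move_ptp([*g,.12],o); r.gripper_to(.9)
F=[r.grab_frame("top") for _ in range(5)]; D=np.median([f[1] for f in F],0); p,W=cloud(frame=(F[0][0],D))
u,v=pix([*MID,.018]).round().astype(int); print(u,v)
w=W[v-22:v+23,u-30:u+31]; P=w[(w[...,2]>.0125)&(w[...,2]<.026)]; print(rect(P),P.mean(0))
cv2.imwrite("pics/t2.png",cv2.resize(p[150:300,130:350],None,fx=3,fy=3))
r.line_to([*g,.03],.15); r.line_to([*g,.002],.06); st("low"); r.gripper_to(.5,25); st("grip"); r.line_to([*g,.07],.15); st("lift")
```

```text
rel t7.8 pos [0.4992 0.1598 0.0024] F [-0.2 -0.2 -0.4] w0.860 ff0.0
248 248
(array([0., 0.]), array([0., 0.]), 0.0) [nan nan nan]
low t11.1 pos [0.6537 0.0617 0.0015] F [-0.2  0.9 -0.7] w0.901 ff0.0
grip t11.4 pos [0.6554 0.0617 0.0034] F [1.4 0.6 3.8] w0.690 ff29.5
lift t12.0 pos [0.6534 0.0617 0.0695] F [ 0.5 -0.1 -1.1] w0.690 ff27.2<stdin>:7: RuntimeWarning: Mean of empty slice.
  ret = um.true_divide(
```

View pics/t2.png

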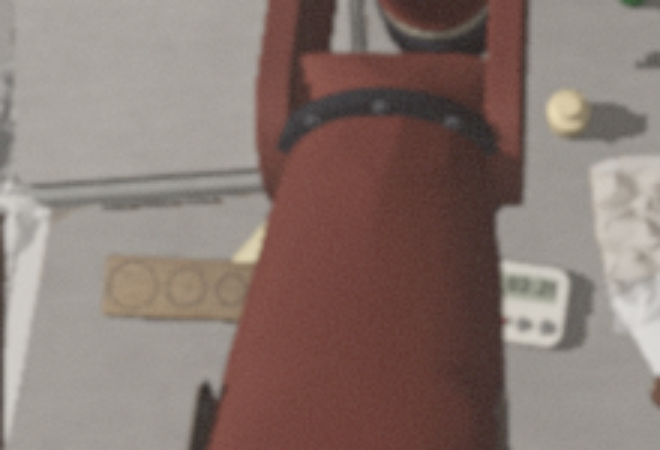

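The dish is held, but the arm hides the carton. I'll swing aside and measure the carton before placing.

Run:
```python
from h import *
g=np.array([.654,.0617]); r.line_to([*g,.18],.25)
q=np.array([.5,-.18]); r.move_ptp([*q,.2],ori(0,q))
F=[r.grab_frame("top") for _ in range(5)]; D=np.median([f[1] for f in F],0); p,W=cloud(frame=(F[0][0],D))
u,v=pix([*MID,.018]).round().astype(int)
w=W[v-24:v+25,u-32:u+33]; k=p[v-24:v+25,u-32:u+33]
m=(w[...,2]>.013)&(w[...,2]<.025); P=w[m]; print(rect(P),P.mean(0),len(P))
cv2.imwrite("pics/t3.png",cv2.resize(p[150:300,150:350],None,fx=4,fy=4,interpolation=cv2.INTER_CUBIC)); st()
```

```text
(array([0.5132, 0.1604]), array([0.1202, 0.0874]), 89.8) [0.50823983 0.15614485 0.01708168] 1468
 t14.0 pos [ 0.5007 -0.1792  0.1999] F [ 0.3  1.4 -0.5] w0.687 ff27.2
```

View pics/t3.png

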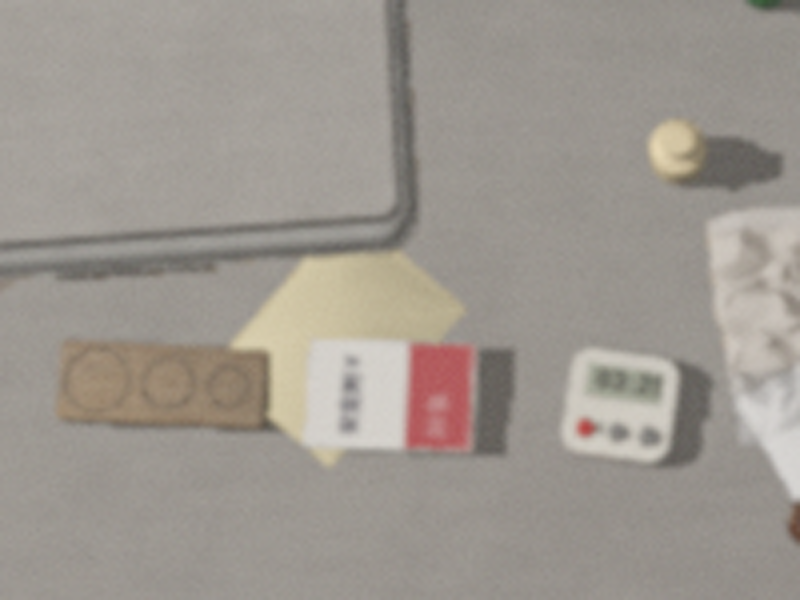

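The carton's corners in the crop run from (308,340) to (472,450), centre pixel (247.3,248.9) against (248,248) planned, so it is in place. Place the dish and then fetch the brass weight.

```bash
cat >> h.py <<'E'
def px2w(u,v,z):
    c=r.get_calibration("top"); d=c["R"].T@np.linalg.solve(c["intrinsics"],[u,v,1]); C=-c["R"].T@c["t"]; return (C+d*(z-C[2])/d[2])[:2]
E
python3 - <<'E'
from h import *
g=px2w(247.3,248.9,.018); print(g,MID); o=ori(YB,g)
r.move_ptp([*g,.12],o); r.line_to([*g,.035],.15); print(r.line_to([*g,.0225],.02,stop_force=3)); st("down")
r.gripper_to(.82,25); st("rel"); x,y,z=r.state()["position"]
r.line_to([x,y,.14],.2)
# brass: jaws along phi=0
b=np.array([.640,-.0143]); r.move_ptp([*b,.14],ori(0,b)); r.gripper_to(.75)
r.line_to([*b,.07],.2); print(r.line_to([*b,.012],.06,stop_force=5)); st("brass low")
r.gripper_to(.2,35); st("grip"); r.line_to([*b,.16],.2); st("lift")
q=np.array([.5,-.18]); r.move_ptp([*q,.25],ori(0,q))
p,_=r.grab_frame("top"); cv2.imwrite("pics/t4.png",cv2.resize(p[150:300,150:350],None,fx=4,fy=4,interpolation=cv2.INTER_CUBIC)); st()
E
```

```text
[0.49919425 0.14885635] [0.50115 0.1484 ]
False
down t16.7 pos [0.4992 0.1489 0.0225] F [-0.4 -0.3 -0.8] w0.689 ff27.2
rel t17.0 pos [0.4994 0.1489 0.0227] F [1.1 0.2 0.2] w0.813 ff0.0
False
brass low t20.5 pos [ 0.6405 -0.0144  0.0125] F [ 0.5 -0.3  0.6] w0.749 ff0.0
grip t20.9 pos [ 0.6406 -0.0143  0.0127] F [-0.   0.3  3.4] w0.354 ff35.1
lift t21.8 pos [ 0.6385 -0.0141  0.1579] F [-0.4 -0.5 -2.3] w0.352 ff34.8
 t22.8 pos [ 0.5002 -0.179   0.2487] F [ 0.  -0.3 -2.3] w0.348 ff34.8
```

View pics/t4.png

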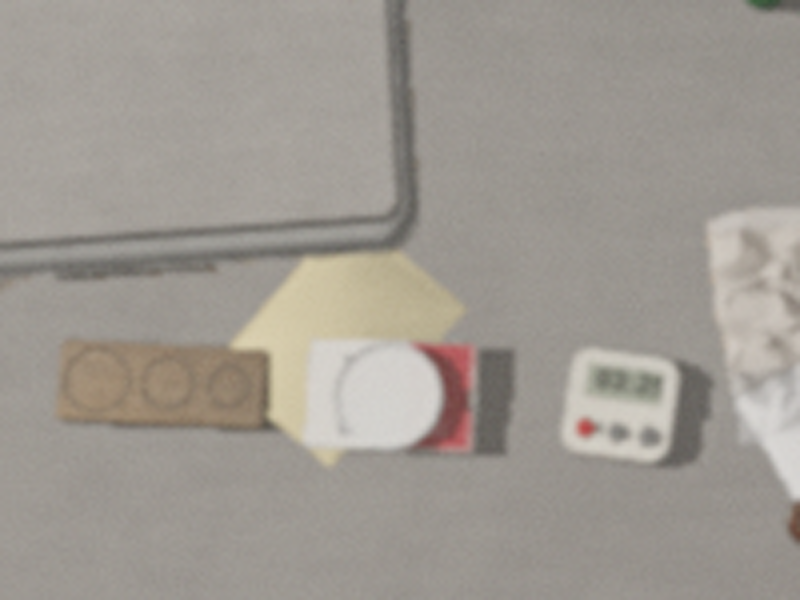

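The dish, centre (390,395), sits on the carton's centre (389,396). Next: brass to the large ring, then steel.

Run:
```python
from h import *
t=BLK+rot(YB)@[0,.038]; print(t,px2w(150+97/4,150+380/4,.018),"mid",BLK+rot(YB)@[0,-.004],px2w(150+168/4,150+383/4,.018))
o=ori(YB,t); r.move_ptp([*t,.16],o); r.line_to([*t,.042],.2); print(r.line_to([*t,.028],.02,stop_force=4)); st("down")
x,y,z=r.state()["position"]; r.gripper_to(.55,30); st("rel"); r.line_to([x,y,.16],.2)
b=np.array([.6787,-.1012]); r.move_ptp([*b,.16],ori(0,b)); r.gripper_to(.6)
r.line_to([*b,.06],.2); print(r.line_to([*b,.008],.06,stop_force=5)); st("steel low")
r.gripper_to(.1,30); st("grip"); r.line_to([*b,.16],.2); st("lift")
q=np.array([.5,-.18]); r.move_ptp([*q,.25],ori(0,q))
p,_=r.grab_frame("top"); cv2.imwrite("pics/t5.png",cv2.resize(p[150:300,150:350],None,fx=4,fy=4,interpolation=cv2.INTER_CUBIC)); st()
```

```text
[0.50973716 0.31605059] [0.50866846 0.31343601] mid [0.50759609 0.2741052 ] [0.50681619 0.27348215]
True
down t25.9 pos [0.5098 0.3162 0.0307] F [-0.9  0.8  4.4] w0.347 ff35.4
rel t26.2 pos [0.508  0.3153 0.0289] F [-0.2 -0.8 -0.5] w0.552 ff0.0
False
steel low t30.6 pos [ 0.6792 -0.1013  0.0085] F [ 0.1 -0.3  0.4] w0.601 ff0.0
grip t30.9 pos [ 0.6793 -0.1014  0.0089] F [-0.3 -0.6  3.1] w0.270 ff29.7
lift t31.8 pos [ 0.6773 -0.1009  0.158 ] F [-0.5 -0.2 -1.6] w0.278 ff29.5
 t32.7 pos [ 0.5005 -0.1795  0.2489] F [ 0.4  0.  -0.6] w0.278 ff29.5
```

View pics/t5.png

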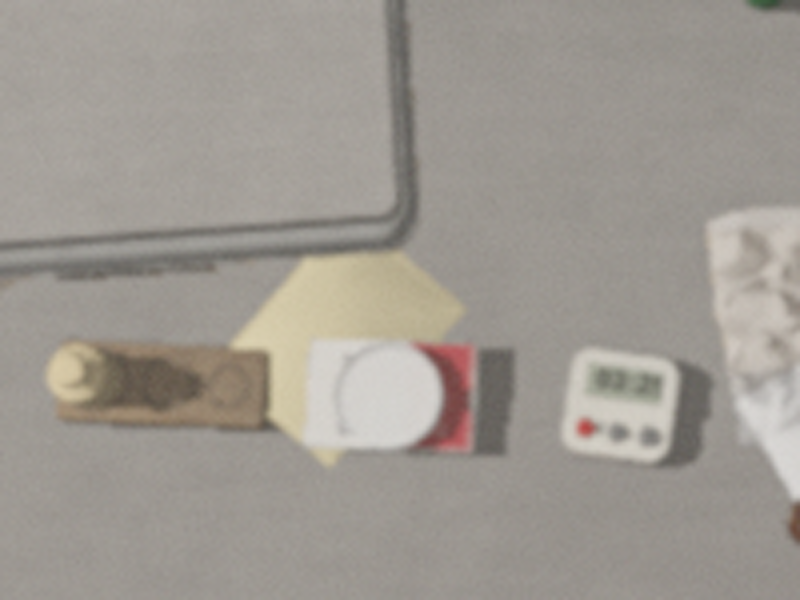

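Brass stands on the large ring, with its knob at crop (76,368). Place the steel weight, then measure both.

Run:
```python
from h import *
t=BLK+rot(YB)@[0,-.0045]
o=ori(YB,t); r.move_ptp([*t,.16],o); r.line_to([*t,.042],.2); print(r.line_to([*t,.022],.02,stop_force=4)); st("down")
x,y,z=r.state()["position"]; r.gripper_to(.5,30); st("rel"); r.line_to([x,y,.16],.2)
b=np.array([.4285,-.0905]); r.move_ptp([*b,.16],ori(pi/2,b)); r.gripper_to(.75)
F=[r.grab_frame("top") for _ in range(5)]; D=np.median([f[1] for f in F],0); p,W=cloud(frame=(F[0][0],D))
for n,loc,h in[("brass",.038,(.058,.075)),("steel",-.004,(.049,.062))]:
    X=BLK+rot(YB)@[0,loc]; u,v=pix([*X,.06]).round().astype(int); P=pts(W,u,v,12,*h); c=P.mean(0)
    print(n,len(P),rect(P),c,"in block",rot(-YB)@(c[:2]-BLK))
P=pts(W,*pix([*b,.085]).round().astype(int),14,.06,.1); print("brown",len(P),rect(P))
cv2.imwrite("pics/t6.png",cv2.resize(p[180:330,150:410],None,fx=3,fy=3,interpolation=cv2.INTER_CUBIC)); st()
```

```text
True
down t35.9 pos [0.5073 0.2736 0.0269] F [-0.6 -0.1  4.3] w0.272 ff30.0
rel t36.2 pos [0.5058 0.273  0.0255] F [-0.1 -0.  -0.6] w0.503 ff0.0
brass 68 (array([0.5101, 0.3155]), array([0.0171, 0.0176]), 88.9) [0.50999078 0.31528958 0.06542109] in block [0.00029208 0.0372529 ]
steel 42 (array([0.5077, 0.2728]), array([0.0128, 0.0154]), 87.6) [0.50723324 0.27270676 0.05590171] in block [-0.00029108 -0.00541512]
brown 0 (array([0., 0.]), array([0., 0.]), 0.0)
 t39.0 pos [ 0.4285 -0.0904  0.16  ] F [ 0.4 -0.8  0.3] w0.752 ff0.0
```

View pics/t6.png

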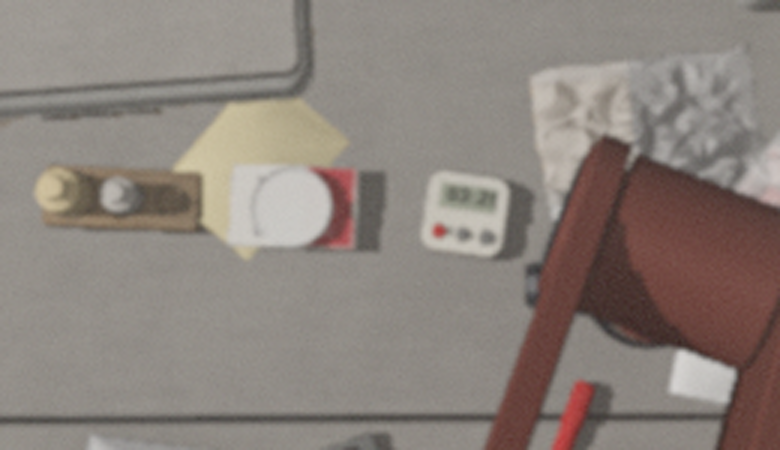

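Both weights are within 1 mm of their rings. The bottle goes last.

Run:
```python
from h import *
b=np.array([.4285,-.0905])
print(r.line_to([*b,.035],.15,stop_force=6)); r.gripper_to(.2,30); st("grip"); r.line_to([*b,.13],.2); st("lift")
t=TIM+rot(YT)@[-.075,0]; o=ori(pi/2+YT,t); print(t)
r.move_ptp([*t,.13],o); r.line_to([*t,.048],.2); print(r.line_to([*t,.031],.02,stop_force=4)); st("down")
x,y,z=r.state()["position"]; r.gripper_to(.65,30); st("rel"); r.line_to([x,y,.2],.2)
q=np.array([.35,-.45]); r.move_ptp([*q,.25],ori(0,q))
F=[r.grab_frame("top") for _ in range(5)]; D=np.median([f[1] for f in F],0); p,W=cloud(frame=(F[0][0],D))
P=pts(W,*pix([*t,.085]).round().astype(int),14,.076,.1); print("brown",len(P),rect(P),"in timer",rot(-YT)@(P.mean(0)[:2]-TIM))
for n,u,v,rad,zl,zh in[("white",405,172,16,.02,.1),("glue",408,294,14,.06,.1)]: print(n,rect(pts(W,u,v,rad,zl,zh)))
cv2.imwrite("pics/t7.png",cv2.resize(p[130:370,150:490],None,fx=2.3,fy=2.3,interpolation=cv2.INTER_CUBIC)); st()
```

```text
False
grip t40.4 pos [ 0.4294 -0.0909  0.036 ] F [-0.3 -1.3  4.9] w0.363 ff29.4
lift t41.0 pos [ 0.4276 -0.0901  0.129 ] F [ 0.2  0.4 -1.5] w0.363 ff29.8
[0.42034217 0.02990786]
True
down t44.5 pos [0.4205 0.0301 0.0359] F [0.7 0.4 3. ] w0.365 ff29.9
rel t44.9 pos [0.4191 0.0301 0.035 ] F [-0.3 -0.5  0.2] w0.649 ff0.0
brown 142 (array([0.4209, 0.031 ]), array([0.0268, 0.0266]), 44.8) in timer [-0.07410487  0.00079894]
white (array([ 0.6681, -0.205 ]), array([0.0315, 0.0294]), 82.3)
glue (array([ 0.399 , -0.2043]), array([0.0247, 0.0233]), 89.7)
 t47.9 pos [ 0.3506 -0.4493  0.25  ] F [ 0.3 -0.  -0.1] w0.648 ff0.0
```

View pics/t7.png

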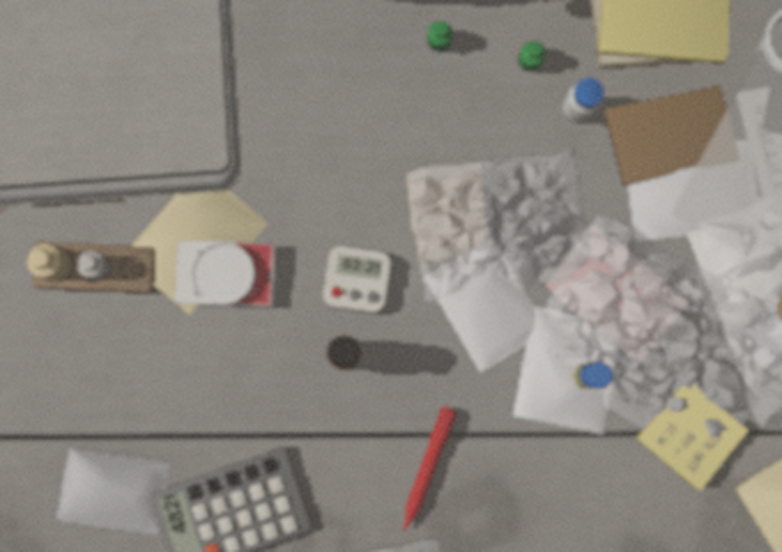

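The final picture shows brass and steel on their rings at (46,262) and (92,265), the dish on the carton at (223,273), the bottle at (344,352) in front of the timer, and the bystanders unmoved. Handing in.

```bash
python3 -c "
from station import r
print(r.job_done())"
```

```text
the job is handed in; nothing more can be done
None
```

I set out the weighing kit as asked and handed it in at about 48 s of the 128 s allowed; the cameras showed every item within tolerance and the glue stick, note pad and white bottle where they stood, but no verdict came back.

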